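# Hold a serum tube down in the sprung V cradle of the tube reader

### The job

Set the tube reader by pressing three of its keys fully down, one at a time: white to wake it, then yellow for a yellow-capped tube, then green to start the reading; leave the violet key alone. Then take the yellow-capped tube that lies in the white tray and lay it in the reader's V cradle, cap at the open end and rounded end towards the end plate, and with the fingers press it gently down onto both faces of the V so that the sprung cradle sinks well over half-way. The program finishes while the fingers are still holding the tube pressed down there (gripping it or pushing on it from above are equally good); leave the other tubes and everything else on the bench where they are.

Things in the scene. Friction and masses are not known exactly. Their poses are not given: they have to be found in the camera images.
- reader: tube reader, ivory, fixed, 170 mm (its x) by 300 mm (its y). Origin: centre of its underside, on the bench; x away from the robot, y left, z up; yaw varies. Right part (y -150 to -15 mm) 46 mm high with four keys 46 mm apart in a square and a display hood behind them (to 68 mm high, x 45 to 80 mm). Left part: deck 34 mm high with a read window, the V cradle over it, centred at x 0, y +75 mm
- key_wake_top (a point): centre of the top face of the white (wake) key of the reader's keypad: square cap 24 mm wide, its top 9.5 mm above the dark keypad panel (the panel is 46 mm above the bench). Frame as the reader's, at x +1, y -60 mm in the reader's frame
- key_wake (a joint): joint of that key: 0 up, 0.005 m fully down. Spring: starts to give at about 1.2 N, fully down at about 4 N; counts as pressed from 3.5 mm; springs back when released
- key_yellow_top (a point): centre of the top face of the yellow (tube type) key of the reader's keypad: square cap 24 mm wide, its top 9.5 mm above the dark keypad panel (the panel is 46 mm above the bench). Frame as the reader's, at x +1, y -106 mm in the reader's frame
- key_yellow (a joint): joint of that key: 0 up, 0.005 m fully down. Spring: starts to give at about 1.2 N, fully down at about 4 N; counts as pressed from 3.5 mm; springs back when released
- key_read_top (a point): centre of the top face of the green (start reading) key of the reader's keypad: square cap 24 mm wide, its top 9.5 mm above the dark keypad panel (the panel is 46 mm above the bench). Frame as the reader's, at x -45, y -60 mm in the reader's frame
- key_read (a joint): joint of that key: 0 up, 0.005 m fully down. Spring: starts to give at about 1.2 N, fully down at about 4 N; counts as pressed from 3.5 mm; springs back when released
- key_violet_top (a point): centre of the top face of the violet (another tube type) key of the reader's keypad: square cap 24 mm wide, its top 9.5 mm above the dark keypad panel (the panel is 46 mm above the bench). Frame as the reader's, at x -45, y -106 mm in the reader's frame. Not to be pressed
- key_violet (a joint): joint of that key: 0 up, 0.005 m fully down. Spring: starts to give at about 1.2 N, fully down at about 4 N; counts as pressed from 3.5 mm; springs back when released
- cradle_seat (a point): point on the axis of a properly seated tube, midway between the two V rests of the sprung cradle; moves with it, 78 mm above the bench while the cradle is up. x: along the V to its open end, where the cap overhangs (reader's +y); y: to the front (reader's -x); z up. A grey end plate, 24 mm wide, top 4 mm above this point, inner face at x -55 mm, closes the other end
- cradle (a joint): how far the sprung cradle is pressed down: 0 up, 0.008 m on its lower stop. Spring: starts to give at about 2 N, about 6 N at the stop
- v_front: front one (nearer the robot) of the two slippery turquoise faces of the 90 degree V; frame as cradle_seat. The faces sit on two grey rests, each 10 mm long along x, 29 mm wide, centred at x -28 and +28 mm: 46 mm is free between them for fingers. Bottom of the V 11.3 mm below the frame's origin, tops of the rests 1 mm below it, deck 44 mm below it (36 mm with the cradle down)
- v_back: back one of the two slippery turquoise faces of the V, facing v_front; frame as cradle_seat
- tube_yellow: the yellow-capped tube lying in the tray, about 15 to 31 g: barrel 16 mm in diameter with a white striped label, cap 19 mm in diameter. Origin on its axis, in the middle of the bare barrel; x along the tube to the cap. Rounded end at x -47 mm, barrel straight from -39 to +39, cap from +39 to +61 mm. Rolled to any angle about x. Starts in any of the tray's three places
- tube_yellow_cap (a point): centre of the end face of the yellow cap (tube x +61 mm)
- tray: white tray, 150 mm (its x) by 200 mm (its y), fixed, rim 14 mm high. Origin: centre of its underside. Two ivory rails at x -28 and +28 mm, 10 mm thick, with V notches, tops 39 mm high, carry three tubes side by side at y -60, 0 and +60 mm, their axes along x (caps to +x) 40 mm above the bench; 46 mm is free between the rails for fingers, the floor is 6 mm high
- tube_violet: like the yellow-capped tube but with a violet cap, in another place of the tray; bystander
- tube_blue: the same with a light blue cap; bystander
- rack: rack of upright yellow-capped tubes, white end plates and turquoise shelves, 240 mm by 108 mm, 110 mm high, to the right; origin centre of underside; bystander
- tip_box: light blue box of pipette tips with a clear lid, 85 by 122 by 88 mm, to the left; origin centre of underside; bystander
- bottle: white plastic bottle with a blue cap, 68 mm in diameter, 150 mm tall, to the left; origin centre of underside; bystander
- beaker: clear beaker, 68 mm in diameter, 85 mm tall, near the robot on its right; origin centre of underside; bystander
- marker: white and red marker pen, 130 mm long, 13 mm thick, lying to the right; origin on its underside; bystander

How it is judged:
On the way, in this order (a step that is already met when the one before it is completed fails the run):
1. the white key is pressed down, alone (value of joint key_wake above 0.0035 m and value of joint each of key_yellow, key_violet, key_read below 0.001 m), for 0.05 s.
2. then the yellow key is pressed down, alone (value of joint key_yellow above 0.0035 m and value of joint each of key_wake, key_violet, key_read below 0.001 m), for 0.05 s.
3. then the green key is pressed down, alone (value of joint key_read above 0.0035 m and value of joint each of key_wake, key_yellow, key_violet below 0.001 m), for 0.05 s.
4. then the yellow-capped tube is lifted out of the tray in the fingers (height (world z) of tube_yellow above 0.06 m and contact force between the fingers and tube_yellow above 0.5 N and contact force between tube_yellow and tray below 0.01 N), for 0.1 s.
At the end, for the whole second after the job is handed in: Tube in the V cradle, cap at the open end: within 3 degrees, 2.5 mm of the seated axis, 6 mm along it; fingers press it (over 1 N), front and back faces each carry 0.5 to 20 N, cradle over 4 mm down of its 8; all keys up; tube off the tray; still held through the last second (contact force between tube_yellow and v_front between 0.5 and 20 N and contact force between tube_yellow and v_back between 0.5 and 20 N and value of joint cradle above 0.004 m and contact force between the fingers and tube_yellow above 1 N and x of tube_yellow in the frame of cradle_seat between -0.006 and 0.006 m and y of tube_yellow in the frame of cradle_seat between -0.0025 and 0.0025 m and z of tube_yellow in the frame of cradle_seat between -0.0025 and 0.0025 m and angle between the x axis of tube_yellow and the x axis of cradle_seat, either way round below 0.05 rad and x of tube_yellow_cap in the frame of cradle_seat above 0.05 m and contact force between tube_yellow and tray below 0.05 N and linear speed of tube_yellow below 0.02 m/s and value of joint each of key_wake, key_yellow, key_violet, key_read below 0.001 m); the arm keeps its last pose, push and grip.
It fails at once if the violet key is pressed (value of joint key_violet above 0.002 m).
It fails at once if two keys are pressed at the same time (value of joint each of key_wake, key_yellow above 0.002 m or value of joint each of key_wake, key_violet above 0.002 m or value of joint each of key_wake, key_read above 0.002 m or value of joint each of key_yellow, key_violet above 0.002 m or value of joint each of key_yellow, key_read above 0.002 m or value of joint each of key_violet, key_read above 0.002 m).
It fails at once if the tube is rammed into the cradle (over 30 N on a face of the V) (contact force between tube_yellow and v_front above 30 N or contact force between tube_yellow and v_back above 30 N).
It fails at once if another tube or a thing on the bench is moved by more than 25 mm (distance of any of tube_violet, tube_blue, rack, tip_box, bottle, beaker, marker from where it was at the start of the episode above 0.025 m).
It also fails if it takes over 61 s, if anything falls off the work surface, if the arm or the gripper's body presses on something with over 40 N, if the wrist force passes 120 N, or if a joint passes its speed limit or range.

### The arm

A 6-joint arm with a two-finger parallel gripper is mounted at the origin on the work surface. World frame = base frame: x ahead of the robot, y to its left, z up, the work surface at z = 0. Lengths are in m, angles in rad, forces in N, time in s.
With the tool pointing down it reaches from about 0.35 to 0.875 m from the base axis. Payload 4.2 kg.
Tool frame: the origin (TCP) lies at the very end of the fingers, on their centre line; the grasp point (between the pads) lies bot.grasp_offset behind it (bot.grasp_offset is the distance from the TCP to the grasp point, in m); z points along the fingers, y is the direction in which the jaws open and shut (so a half turn about z gives the same grasp; the last joint's range is limited). The gripper opens to 85 mm and grips with 20 to 120 N. Pads are 22 mm wide; open, the fingers measure 114 mm over their backs; the gripper's body (76 mm by 85 mm) begins 54 mm behind the grasp point. The pads swing forward as they close: fully open they stand 13 mm farther back than shut.
Start: joints at [1.53, 0.385, 0.008, 0, -1.194, -0.259], TCP at [0.185, 0.597, 0.231] pointing down, gripper open.
Joint ranges: [-3.14, 3.14], [-1.21, 2.06], [-1.07, 1.41], [-3.16, 2.05], [-2.99, -0.16], [-3.1, 3.1]. Speed limits (rad/s): [2.79, 2.79, 3.14, 3.14, 3.14, 3.14].

### API

Orientations are given as a unit quaternion [w, x, y, z].
In Python, from workcell import bot gives the robot as it stands.
- The arm moves only by the shell command python3 -m crank 'ROWS'. ROWS is text: rows parted by semicolons, each of 7 numbers parted by spaces: the turn, a rotation vector about the tool's x, y, z in rad, then the shift along the tool's x, y, z in m, then the closure, from 0 (fully open) to 1 (shut). In form: wx wy wz x y z grip; .... A call has exactly 8 rows; each row is the pose to reach, as a shift and turn from the pose commanded when the call began, along the tool's axes at that moment; what a row does not reach only later rows make up. A row lasts 1/10 s, in which the tool goes at most 50 mm and 8.59 degrees, less where a joint would pass 70% of its speed; a pose out of reach is approached as far as the arm can. A call with a gripper value outside its range is refused whole. The fingers move at their own pace and stop on an object; the grip force is fixed at half the most. Time passes only in rows, so rows that repeat a pose let the fingers close, or fill a call up. It gives the time, the measured TCP pose, the force and the opening at its end, in the units of the state.
- bot.observe(): the state, without advancing time (a new reading comes with each control period).
- bot.camera(name): name is "side" or "top" or "wrist"; returns the picture (480x640x3 uint8, red, green, blue); there is no depth.
- bot.get_calibration(name): a dict with "vertical_fov" (degrees; the focal length in pixels is half the picture's height over the tangent of half this angle, whatever the lens; pixels are square), "cx", "cy" (the principal point, pixels), "R" (3x3) and "t" (3): a world point X has camera coordinates R X + t; the wrist camera has in their place "tool_from_camera" (4x4, takes a point from camera to tool coordinates, whose origin is the TCP and whose axes are the flange's). Camera axes: x right, y down, z forward; pixel columns grow to the right and rows downward; lengths in m; the calibration is good to about 2 mm. A picture is of the moment at which its call begins: read the wrist's pose just before it. get_calibration takes no time and is no camera call.
- bot.close_job(): hands the job in, once; it reports no verdict.
The state is a dict: "clock": time; "joints": joint angles; "joint_velocities": joint speeds; "effort": joint torques, N m; "position": TCP position; "ee_rot": TCP orientation; "force": force on the tool from outside, world axes, zero at the start; "ft_torque": the same for the moment, N m; "width": finger opening in m.
Only numpy, scipy, OpenCV 4.12 (cv2) and the standard library are available. Lean on these libraries where they do the work, as an engineer would, in place of code of your own. Each camera call takes 0.05 s, during which the arm holds its last target.

## Working session

There is one attempt and no reset: what is moved stays moved. The work goes in short steps, Python scripts to look and compute and a shell command to move; the robot and the scene stay as the last step left them, time stands still between calls to the robot, and variables do not carry over. Pictures are saved under pics/ and viewed, and the job is handed in when it is done.

```bash
ls; mkdir -p pics; python3 - <<'E'
from workcell import bot
import cv2,numpy as np
print(bot.observe()); print(bot.grasp_offset)
for n in("side","top","wrist"):
    print(n,bot.get_calibration(n))
for n in("side","top","wrist"):
    cv2.imwrite(f"pics/{n}0.png",bot.camera(n)[:,:,::-1])
E
```

```text
pics
{'clock': 0.0, 'joints': array([ 1.52957876e+00,  3.85574830e-01,  6.60857717e-03, -4.94325702e-04,
       -1.19400505e+00, -2.58595119e-01]), 'joint_velocities': array([ 1.24829501e-03, -7.72370771e-04,  9.64724230e-04,  3.29022014e-04,
        7.11312925e-06,  1.92919287e-04]), 'effort': array([ 4.20425977e-04, -3.92293060e+01,  1.88402778e+01,  4.18613210e+00,
       -4.64683020e-03,  7.29933021e-06]), 'position': array([0.18440147, 0.59655808, 0.2302045 ]), 'ee_rot': array([ 1.10598828e-03,  9.88770836e-01, -1.49435600e-01, -1.10404850e-04]), 'force': array([0.86356749, 0.55341118, 0.41807626]), 'ft_torque': array([ 0.03449395, -0.03047462,  0.03634252]), 'width': 0.08512497644651838}
0.0187
side {'vertical_fov': 56.88170218188557, 'cx': 331.10740733224804, 'cy': 238.16998670926617, 'R': array([[ 0.98565462, -0.1683427 , -0.01207068],
       [-0.12971632, -0.70985533, -0.69229985],
       [ 0.10797519,  0.68393431, -0.72150899]]), 't': array([-0.47426257,  0.13449307,  1.13024455])}
top {'vertical_fov': 43.66684385386109, 'cx': 315.4897985719304, 'cy': 245.54312078644773, 'R': array([[ 0.00555946, -0.99997338,  0.00472637],
       [-0.9978668 , -0.00585506, -0.06501974],
       [ 0.06504568, -0.00435481, -0.99787278]]), 't': array([0.00635314, 0.46256798, 1.64843303])}
wrist {'vertical_fov': 66.88548879911211, 'cx': 319.83585525619543, 'cy': 247.38818335733913, 'tool_from_camera': array([[-6.75137416e-04, -9.51228892e-01, -3.08485234e-01,
         7.82853311e-02],
       [ 9.99999271e-01, -3.33393727e-04, -1.16051966e-03,
        -7.54730699e-04],
       [ 1.00107279e-03, -3.08485793e-01,  9.51228423e-01,
        -1.41794642e-01],
       [ 0.00000000e+00,  0.00000000e+00,  0.00000000e+00,
         1.00000000e+00]])}
```

View pics/side0.png

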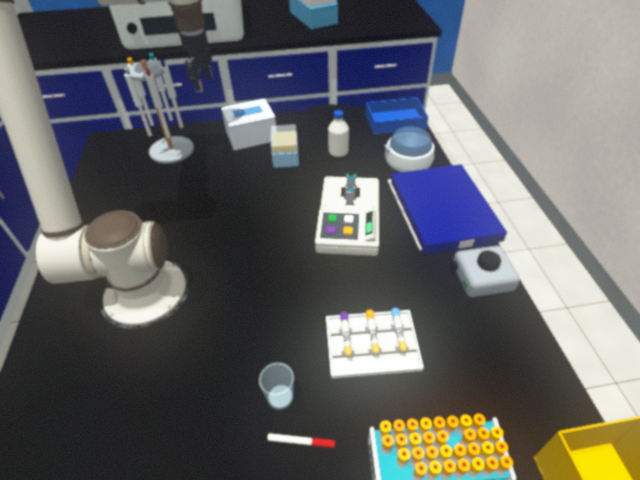

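View pics/top0.png

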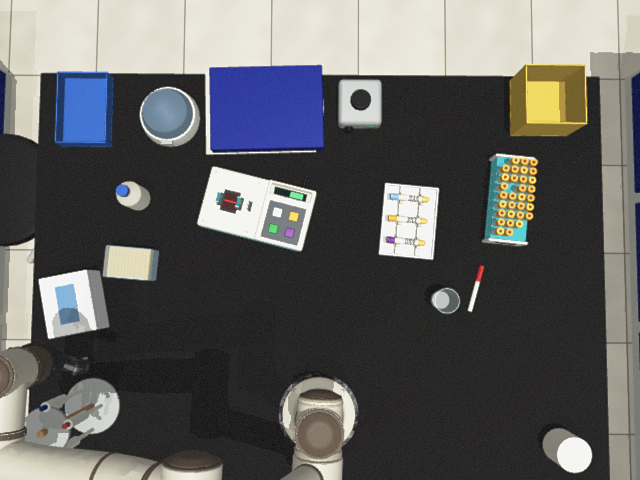

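View pics/wrist0.png

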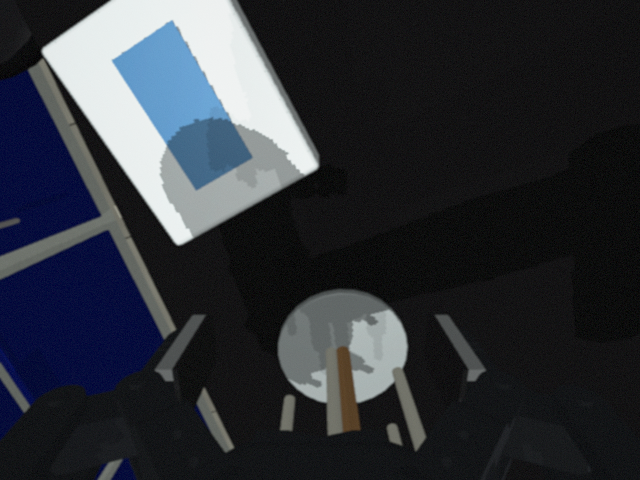

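```bash
python3 - <<'E'
import cv2
t=cv2.imread("pics/top0.png")
a=cv2.resize(t[155:265,185:330],None,fx=5,fy=5,interpolation=cv2.INTER_CUBIC)
b=cv2.resize(t[170:270,365:450],None,fx=6,fy=6,interpolation=cv2.INTER_CUBIC)
cv2.imwrite("pics/c1.png",a);cv2.imwrite("pics/c2.png",b)
s=cv2.imread("pics/side0.png")
cv2.imwrite("pics/c3.png",cv2.resize(s[160:390,300:440],None,fx=2.5,fy=2.5,interpolation=cv2.INTER_CUBIC))
E
```

```text
(no output)
```

View pics/c1.png

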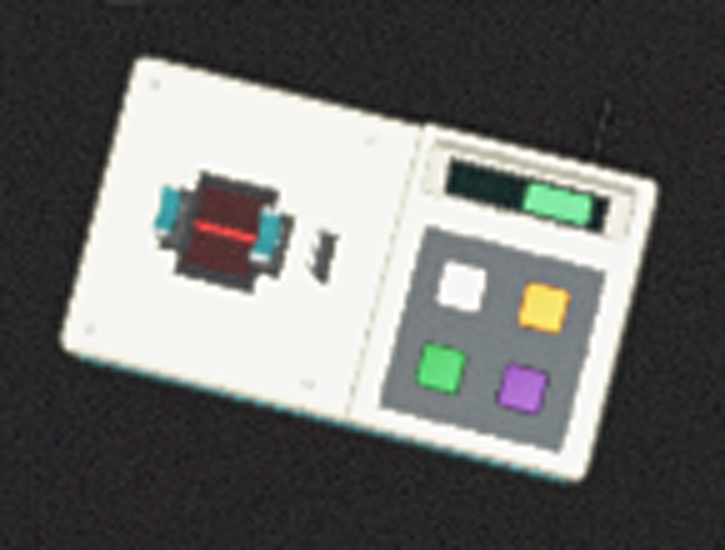

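View pics/c2.png

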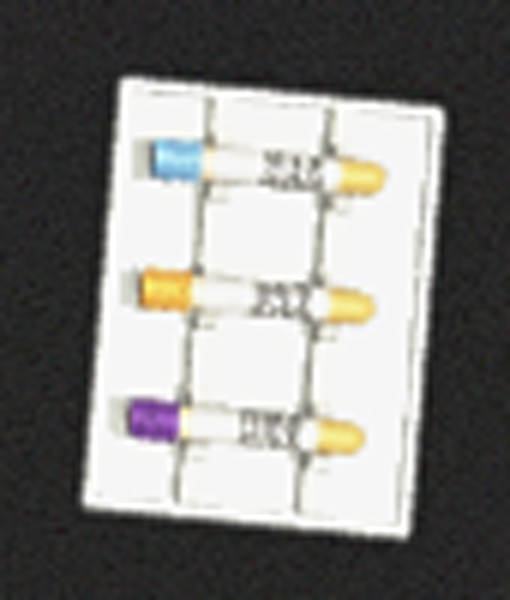

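View pics/c3.png

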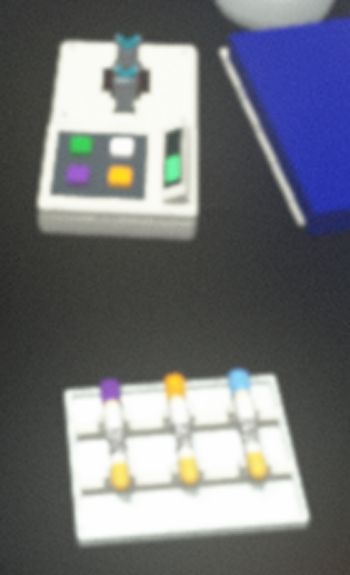

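```bash
cat > h.py <<'E'
import numpy as np,cv2
from workcell import bot
from scipy.optimize import least_squares
from scipy.spatial.transform import Rotation as Ro
def cam(name,obs=None):
    c=bot.get_calibration(name); f=240/np.tan(np.radians(c["vertical_fov"]/2))
    if name=="wrist":
        o=obs or bot.observe(); q=o["ee_rot"]; T=np.eye(4)
        T[:3,:3]=Ro.from_quat([q[1],q[2],q[3],q[0]]).as_matrix(); T[:3,3]=o["position"]
        W=np.linalg.inv(T@c["tool_from_camera"]); return f,c["cx"],c["cy"],W[:3,:3],W[:3,3]
    return f,c["cx"],c["cy"],np.array(c["R"]),np.array(c["t"])
def proj(C,X):
    f,cx,cy,R,t=C; p=X@R.T+t; return np.c_[f*p[:,0]/p[:,2]+cx,f*p[:,1]/p[:,2]+cy]
def unproj(C,uv,z):
    f,cx,cy,R,t=C; uv=np.atleast_2d(uv); d=np.c_[(uv-[cx,cy])/f,np.ones(len(uv))]@R; o=-R.T@t
    return o+d*((z-o[2])/d[:,2])[:,None]
def world(p,M):
    x,y,a=p; M=np.asarray(M,float); c,s=np.cos(a),np.sin(a)
    return np.c_[x+c*M[:,0]-s*M[:,1],y+s*M[:,0]+c*M[:,1],M[:,2]]
def fit(C,uv,M,p0):
    r=least_squares(lambda p:(proj(C,world(p,M))-uv).ravel(),p0,loss="soft_l1"); return r.x,r.fun.reshape(-1,2).round(2)
def toolgo(obs,pos,yaw_y=None):
    q=obs["ee_rot"];R=Ro.from_quat([q[1],q[2],q[3],q[0]]).as_matrix()
    return R.T@(np.array(pos)-obs["position"])
E
python3 - <<'E'
from h import *
C=cam("top")
uv=np.array([[462,288],[545,308],[442,368],[524,389],[135,58],[65,348],[588,480]])/5+[185,155]
M=np.array([[1,-60,55.5],[1,-106,55.5],[-45,-60,55.5],[-45,-106,55.5],[85,150,34],[-85,150,34],[-85,-150,46]])/1e3
print(fit(C,uv,M,[.5,.13,0.]))
print(fit(C,uv[:4],M[:4],[.5,.13,0.]))
uv=np.array([[120,78],[443,105],[410,540],[83,508]])/6+[365,170]
M=np.array([[75,-100,14],[-75,-100,14],[-75,100,14],[75,100,14]])/1e3
print(fit(C,uv,M,[.5,-.2,1.5]))
tt=unproj(C,np.array([[142,288],[375,308]])/6+[365,170],.04);print(tt)
C=cam("side")
s=np.array([[122,147],[120,176],[81,145],[78,174]])/2.5+[300,160]
M=np.array([[1,-60,55.5],[1,-106,55.5],[-45,-60,55.5],[-45,-106,55.5]])/1e3
print(fit(C,s,M,[.5,.13,0.]))
print(unproj(C,np.array([[174,376],[190,485]])/2.5+[300,160],.04))
E
```

```text
(array([ 0.56266046,  0.17075223, -0.23636558]), array([[ 0.38, -0.21],
       [ 0.2 , -0.16],
       [ 0.25,  0.16],
       [ 0.3 ,  0.01],
       [-0.01, -0.69],
       [-1.51,  0.69],
       [-0.25,  0.19]]))
(array([ 0.56270659,  0.17141062, -0.23885414]), array([[ 0.12, -0.17],
       [-0.06, -0.09],
       [-0.05,  0.18],
       [-0.01,  0.08]]))
(array([ 0.53227055, -0.25138057,  1.48597379]), array([[ 0.18,  0.32],
       [-0.27,  0.66],
       [-0.3 , -0.72],
       [ 0.4 , -0.27]]))
[[ 0.53784073 -0.19134336  0.04      ]
 [ 0.52929312 -0.29797412  0.04      ]]
(array([ 0.56433072,  0.16905156, -0.24568071]), array([[ 0.12, -0.12],
       [ 0.09,  0.06],
       [-0.07, -0.05],
       [-0.14,  0.08]]))
[[ 0.5409881  -0.18558295  0.04      ]
 [ 0.52893355 -0.29780521  0.04      ]]
```

```bash
cat >> h.py <<'E'
def plan(pos,xang,obs=None):
    o=obs or bot.observe(); q=o["ee_rot"];R=Ro.from_quat([q[1],q[2],q[3],q[0]]).as_matrix()
    c,s=np.cos(xang),np.sin(xang); Rt=np.array([[c,s,0],[s,-c,0],[0,0,-1.]])
    print("rot",Ro.from_matrix(R.T@Rt).as_rotvec().round(4),"shift",(R.T@(np.array(pos)-o["position"])).round(4),"pos",o["position"].round(4),"F",o["force"].round(2),"w",round(o["width"],4),"t",round(o["clock"],2), "q",o["joints"].round(2))
E
python3 - <<'E'
from h import *
plan([.5495,.1129,.17],-.239-np.pi/2)
E
```

```text
rot [ 1.2000e-03 -1.3000e-03  1.5098e+00] shift [0.4917 0.3543 0.0611] pos [0.1844 0.5967 0.2305] F [-0.27 -0.26  0.56] w 0.0855 t 0.15 q [ 1.53  0.39  0.01 -0.   -1.19 -0.26]
```

```bash
python3 -m crank '0 0 1.51 .492 .354 0 1; 0 0 1.51 .492 .354 0 1; 0 0 1.51 .492 .354 0 1; 0 0 1.51 .492 .354 0 1; 0 0 1.51 .492 .354 0 1; 0 0 1.51 .492 .354 0 1; 0 0 1.51 .492 .354 0 1; 0 0 1.51 .492 .354 0 1'; python3 - <<'E'
from h import *
plan([.5495,.1129,.17],-.239-np.pi/2)
E
```

```text
clock: 0.95
position: [0.4265, 0.2762, 0.2314]
ee_rot: [-0.0, 0.73, -0.684, -0.0]
force: [0.9, 0.1, -0.2]
width: -0.0005
rot [-0.000e+00  1.000e-04  3.043e-01] shift [ 0.171  -0.1121  0.0613] pos [0.4265 0.2762 0.2314] F [ 0.92  0.1  -0.21] w -0.0005 t 0.95 q [ 0.89  0.19 -0.27 -0.   -1.11 -0.83]
```

```bash
python3 -m crank '0 0 .304 .171 -.112 .061 1; 0 0 .304 .171 -.112 .061 1; 0 0 .304 .171 -.112 .061 1; 0 0 .304 .171 -.112 .061 1; 0 0 .304 .171 -.112 .061 1; 0 0 .304 .171 -.112 .061 1; 0 0 .304 .171 -.112 .061 1; 0 0 .304 .171 -.112 .061 1'; python3 - <<'E'
from h import *
plan([.5495,.1129,.17],-.239-np.pi/2)
o=bot.observe();im=bot.camera("wrist")
np.save("w1.npy",np.r_[o["position"],o["ee_rot"]])
cv2.imwrite("pics/w1.png",im[:,:,::-1])
E
```

```text
clock: 1.75
position: [0.5493, 0.1165, 0.171]
ee_rot: [0.001, -0.621, 0.784, -0.0]
force: [-0.6, 0.2, 0.3]
width: -0.0002
rot [-0.0008  0.0008  0.0076] shift [ 0.0035 -0.001   0.0009] pos [0.5493 0.1165 0.171 ] F [-0.64  0.17  0.32] w -0.0002 t 1.75 q [ 0.5   0.33 -0.24 -0.   -1.   -0.73]
```

View pics/w1.png

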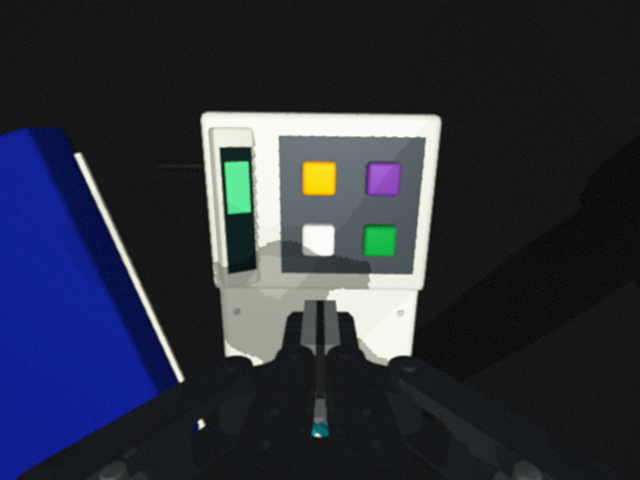

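```bash
python3 - <<'E'
import cv2
t=cv2.imread("pics/w1.png")
cv2.imwrite("pics/w1c.png",cv2.resize(t[140:280,270:430],None,fx=5,fy=4.2,interpolation=cv2.INTER_CUBIC)[:588])
E
```

```text
(no output)
```

View pics/w1c.png

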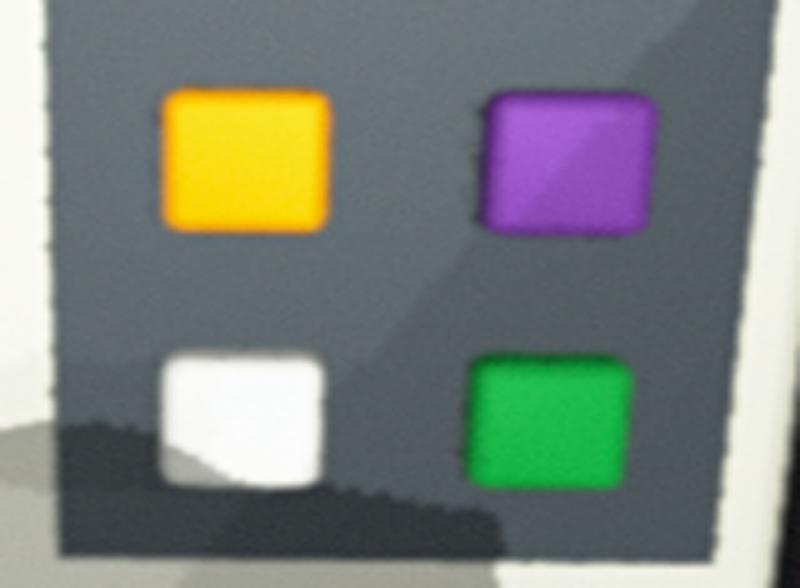

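```bash
python3 - <<'E'
from h import *
v=np.load("w1.npy");C=cam("wrist",{"position":v[:3],"ee_rot":v[3:]})
uv=np.array([[318.6,239.8],[319.4,177.6],[380.4,241.2],[384.6,178.8]])
M=np.array([[1,-60,55.5],[1,-106,55.5],[-45,-60,55.5],[-45,-106,55.5]])/1e3
p,r=fit(C,uv,M,[.56,.17,-.24]);print(p,r);print(world(p,M))
print(unproj(C,uv,.0555))
plan([.5495,.1129,.075],p[2]-np.pi/2)
E
```

```text
[ 0.56362557  0.17475296 -0.2488027 ] [[-0.29  0.47]
 [-0.08 -0.17]
 [ 0.04  0.07]
 [ 0.33 -0.26]]
[[0.54982015 0.11635424 0.0555    ]
 [0.53849294 0.07177067 0.0555    ]
 [0.50523659 0.12768145 0.0555    ]
 [0.49390938 0.08309788 0.0555    ]]
[[0.54952404 0.11605092 0.0555    ]
 [0.53846431 0.07189938 0.0555    ]
 [0.50525765 0.12762376 0.0555    ]
 [0.49416401 0.08322448 0.0555    ]]
rot [-0.0009  0.0009  0.0178] shift [ 0.0037 -0.001   0.096 ] pos [0.5493 0.1167 0.171 ] F [ 0.02 -1.02 -0.19] w -0.0 t 1.8 q [ 0.5   0.33 -0.24 -0.   -1.   -0.73]
```

```bash
python3 -m crank '0 0 0 0 0 .04 1; 0 0 0 0 0 .08 1; 0 0 0 0 0 .105 1; 0 0 0 0 0 .113 1; 0 0 0 0 0 .117 1; 0 0 0 0 0 .12 1; 0 0 0 0 0 .12 1; 0 0 0 0 0 .12 1'; python3 - <<'E'
from h import *
plan([.5495,.1129,.1],-.249-np.pi/2)
E
```

```text
clock: 2.6
position: [0.5504, 0.116, 0.0518]
ee_rot: [0.001, -0.62, 0.784, -0.0]
force: [-0.8, 1.3, 3.8]
width: -0.0001
rot [-0.0022  0.002   0.0164] shift [ 0.0032  0.     -0.0482] pos [0.5504 0.116  0.0518] F [-0.81  1.29  3.8 ] w -0.0001 t 2.6 q [ 0.5   0.47 -0.37  0.   -0.73 -0.73]
```

```bash
python3 -m crank '0 0 0 0 0 .001 1; 0 0 0 0 0 .002 1; 0 0 0 0 0 .002 1; 0 0 0 0 0 .002 1; 0 0 0 0 0 .002 1; 0 0 0 0 0 .002 1; 0 0 0 0 0 .002 1; 0 0 0 0 0 .002 1'; python3 - <<'E'
from h import *
plan([.5385,.0718,.075],-.249-np.pi/2)
E
```

```text
clock: 3.4
position: [0.5505, 0.116, 0.0505]
ee_rot: [0.001, -0.62, 0.784, -0.0]
force: [-4.6, 2.2, 11.0]
width: -0.0
rot [-0.0023  0.0017  0.0167] shift [ 0.0457  0.0014 -0.0246] pos [0.5505 0.116  0.0505] F [-4.57  2.16 11.02] w -0.0 t 3.4 q [ 0.5   0.47 -0.37  0.   -0.72 -0.73]
```

```bash
python3 -m crank '0 0 0 0 0 -.012 1; 0 0 0 0 0 -.025 1; 0 0 0 .023 .001 -.027 1; 0 0 0 .0455 .0015 -.025 1; 0 0 0 .0455 .0015 -.02 1; 0 0 0 .0455 .0015 -.01 1; 0 0 0 .0455 .0015 -.004 1; 0 0 0 .0455 .0015 -.001 1'; python3 -m crank '0 0 0 0 0 .0005 1; 0 0 0 0 0 .0005 1; 0 0 0 0 0 .0005 1; 0 0 0 0 0 0 1; 0 0 0 0 0 -.01 1; 0 0 0 0 0 -.025 1; 0 0 0 0 0 -.025 1; 0 0 0 0 0 -.025 1';  python3 - <<'E'
from h import *
plan([.5052,.1277,.075],-.249-np.pi/2)
E
```

```text
clock: 4.2
position: [0.5381, 0.0716, 0.0502]
ee_rot: [-0.001, -0.621, 0.784, -0.001]
force: [-7.0, -0.9, 24.9]
width: 0.0001
clock: 5.0
position: [0.5376, 0.0719, 0.0741]
ee_rot: [0.0, -0.62, 0.784, 0.0]
force: [-0.6, -0.0, 0.8]
width: 0.0001
rot [0.0001 0.0004 0.0162] shift [-0.0468  0.0444 -0.0009] pos [0.5376 0.0719 0.0741] F [-0.56 -0.04  0.79] w 0.0001 t 5.0 q [ 0.43  0.42 -0.4  -0.   -0.76 -0.66]
```

```bash
python3 -m crank '0 0 0 -.024 .022 0 1; 0 0 0 -.047 .0445 0 1; 0 0 0 -.047 .0445 .004 1; 0 0 0 -.047 .0445 .012 1; 0 0 0 -.047 .0445 .018 1; 0 0 0 -.047 .0445 .022 1; 0 0 0 -.047 .0445 .0235 1; 0 0 0 -.047 .0445 .0245 1'; python3 -m crank '0 0 0 0 0 0 1; 0 0 0 0 0 0 1; 0 0 0 0 0 0 1; 0 0 0 0 0 -.01 1; 0 0 0 0 0 -.04 1; 0 0 0 0 0 -.08 1; 0 0 0 0 0 -.12 1; 0 0 0 0 0 -.12 1';  python3 - <<'E'
from h import *
plan([.534,-.246,.14],1.486-np.pi)
E
```

```text
clock: 5.8
position: [0.5051, 0.1269, 0.0504]
ee_rot: [-0.001, -0.62, 0.785, 0.0]
force: [-6.5, 1.4, 12.6]
width: -0.0001
clock: 6.6
position: [0.5089, 0.1285, 0.1761]
ee_rot: [0.006, -0.62, 0.784, -0.002]
force: [-0.0, 0.4, 0.4]
width: -0.0002
rot [-0.0111  0.007  -0.1477] shift [ 0.359  -0.1103  0.0345] pos [0.5089 0.1285 0.1761] F [-0.01  0.41  0.41] w -0.0002 t 6.6 q [ 0.56  0.26 -0.33  0.   -0.97 -0.79]
```

```bash
python3 - <<'E'
from h import *
plan([.539,-.18,.19],1.486-np.pi)
E
```

```text
rot [-0.0111  0.007  -0.1477] shift [ 0.2932 -0.1005 -0.0151] pos [0.5089 0.1285 0.1761] F [-0.01  0.41  0.41] w -0.0002 t 6.6 q [ 0.56  0.26 -0.33  0.   -0.97 -0.79]
```

```bash
python3 -m crank '0 0 -.148 .293 -.1 -.015 0;0 0 -.148 .293 -.1 -.015 0;0 0 -.148 .293 -.1 -.015 0;0 0 -.148 .293 -.1 -.015 0;0 0 -.148 .293 -.1 -.015 0;0 0 -.148 .293 -.1 -.015 0;0 0 -.148 .293 -.1 -.015 0;0 0 -.148 .293 -.1 -.015 0'; python3 -m crank '0 0 0 0 0 0 0;0 0 0 0 0 0 0;0 0 0 0 0 0 0;0 0 0 0 0 0 0;0 0 0 0 0 0 0;0 0 0 0 0 0 0;0 0 0 0 0 0 0;0 0 0 0 0 0 0'; python3 - <<'E'
from h import *
plan([.539,-.18,.19],1.486-np.pi)
o=bot.observe();im=bot.camera("wrist")
np.save("w2.npy",np.r_[o["position"],o["ee_rot"]])
cv2.imwrite("pics/w2.png",im[:,:,::-1])
E
```

```text
clock: 7.4
position: [0.5343, -0.183, 0.1841]
ee_rot: [-0.0, -0.675, 0.738, 0.0]
force: [-0.3, 0.2, 0.5]
width: 0.0854
clock: 8.2
position: [0.5348, -0.1807, 0.1848]
ee_rot: [0.0, -0.676, 0.736, -0.0]
force: [-0.8, 0.2, -0.1]
width: 0.0851
rot [-0.      0.     -0.0001] shift [-0.001  -0.0041 -0.0052] pos [ 0.5348 -0.1807  0.1848] F [-0.77  0.16 -0.08] w 0.0851 t 8.2 q [-0.04  0.32 -0.21 -0.   -1.04 -0.05]
```

View pics/w2.png

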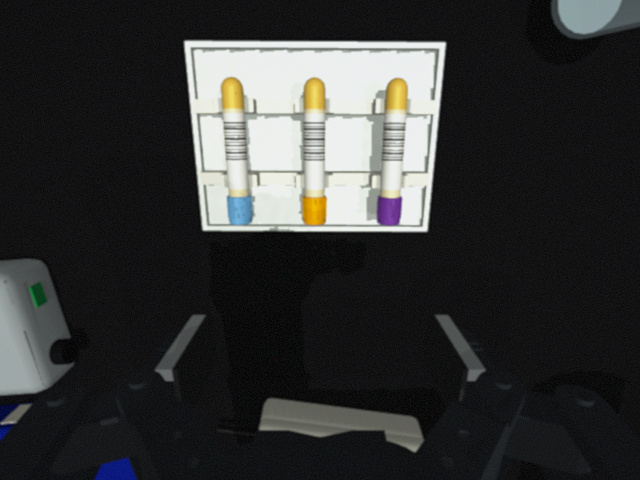

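```bash
python3 - <<'E'
from h import *
v=np.load("w2.npy");C=cam("wrist",{"position":v[:3],"ee_rot":v[3:]})
uv=np.array([[203,232],[185,42],[446,42],[428,232.]])
M=np.array([[75,-100,14],[-75,-100,14],[-75,100,14],[75,100,14]])/1e3
p,r=fit(C,uv,M,[.53,-.25,1.49]);print(p,r)
print(unproj(C,np.array([[314.3,78],[314,145],[314.3,210]]),.04))
T=cv2.imread("pics/w2.png")
cv2.imwrite("pics/w2c.png",cv2.resize(T[60:250,280:350],None,fx=5,fy=3,interpolation=cv2.INTER_CUBIC))
E
```

```text
[ 0.53215914 -0.24700404  1.48399404] [[ 0.63 -0.54]
 [-0.52  0.12]
 [ 0.11  0.5 ]
 [-0.13 -0.31]]
[[ 0.52861781 -0.29376771  0.04      ]
 [ 0.53303779 -0.24749034  0.04      ]
 [ 0.53734274 -0.19742904  0.04      ]]
```

View pics/w2c.png

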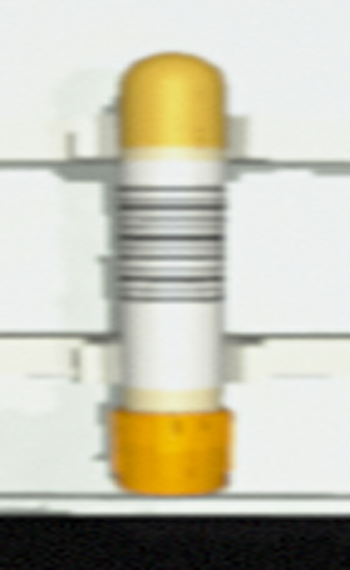

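```bash
python3 - <<'E'
from h import *
plan([.5330,-.2470,.0213],1.483-np.pi)
E
```

```text
rot [0.     0.     0.0027] shift [ 0.0662 -0.0038  0.1635] pos [ 0.5348 -0.1807  0.1848] F [ 0.44 -0.16  0.56] w 0.0853 t 8.25 q [-0.04  0.32 -0.21 -0.   -1.04 -0.05]
```

```bash
python3 -m crank '0 0 0 .033 -.002 .02 .5;0 0 0 .066 -.004 .04 .5;0 0 0 .066 -.004 .07 .5;0 0 0 .066 -.004 .09 .5;0 0 0 .066 -.004 .09 .5;0 0 0 .066 -.004 .09 .5;0 0 0 .066 -.004 .09 .5;0 0 0 .066 -.004 .09 .5'; python3 - <<'E'
from h import *
plan([.5330,-.2470,.0213],1.483-np.pi)
o=bot.observe();im=bot.camera("wrist")
cv2.imwrite("pics/w3.png",im[:,:,::-1])
E
```

```text
clock: 9.05
position: [0.5342, -0.2468, 0.0964]
ee_rot: [0.001, -0.677, 0.736, -0.001]
force: [0.5, -0.2, -0.8]
width: 0.0427
rot [-0.003  -0.0004  0.0034] shift [0.0003 0.0014 0.0751] pos [ 0.5342 -0.2468  0.0964] F [ 0.51 -0.19 -0.8 ] w 0.0427 t 9.05 q [-0.16  0.45 -0.26  0.   -0.86  0.07]
```

View pics/w3.png

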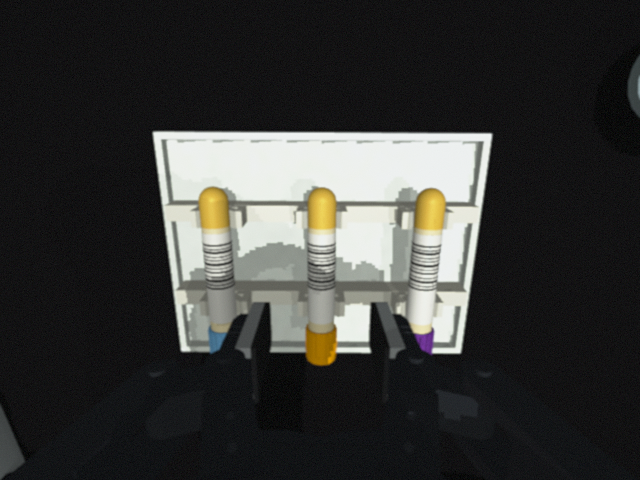

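```bash
python3 -m crank '0 0 0 0 .001 .03 .55;0 0 0 0 .001 .055 .55;0 0 0 0 .001 .07 .55;0 0 0 0 .001 .0745 .55;0 0 0 0 .001 .0745 .55;0 0 0 0 .001 .0745 .6;0 0 0 0 .001 .0745 .7;0 0 0 0 .001 .0745 .75'; python3 -m crank '0 0 0 0 0 0 .8;0 0 0 0 0 0 .85;0 0 0 0 0 0 1;0 0 0 0 0 0 1;0 0 0 0 0 0 1;0 0 0 0 0 0 1;0 0 0 0 0 0 1;0 0 0 0 0 0 1'; python3 - <<'E'
from h import *
plan([.5330,-.2470,.15],1.483-np.pi)
E
```

```text
clock: 9.9
position: [0.5328, -0.2468, 0.0213]
ee_rot: [0.001, -0.676, 0.736, -0.001]
force: [0.1, 0.3, -0.2]
width: 0.0214
clock: 10.7
position: [0.5337, -0.2469, 0.0213]
ee_rot: [0.001, -0.677, 0.736, -0.001]
force: [2.2, -0.3, 5.4]
width: 0.0144
rot [-0.0033 -0.0006  0.0034] shift [ 0.0002  0.0003 -0.1287] pos [ 0.5337 -0.2469  0.0213] F [ 2.23 -0.28  5.36] w 0.0144 t 10.7 q [-0.16  0.55 -0.33  0.   -0.69  0.07]
```

```bash
python3 -m crank '0 0 0 0 0 -.01 1;0 0 0 0 0 -.03 1;0 0 0 0 0 -.06 1;0 0 0 0 0 -.1 1;0 0 0 0 0 -.14 1;0 0 0 0 0 -.17 1;0 0 0 0 0 -.18 1;0 0 0 0 0 -.18 1'; python3 - <<'E'
from h import *
plan([.6,.32,.2],-.249-np.pi/2)
o=bot.observe();im=bot.camera("wrist")
cv2.imwrite("pics/w4.png",im[:,:,::-1])
E
```

```text
clock: 11.5
position: [0.5317, -0.2466, 0.2012]
ee_rot: [0.0, -0.676, 0.737, -0.0]
force: [0.5, 0.8, -1.4]
width: 0.0144
rot [-0.0008  0.0005  0.1636] shift [-0.5704 -0.0197  0.0015] pos [ 0.5317 -0.2466  0.2012] F [ 0.51  0.75 -1.45] w 0.0144 t 11.5 q [-0.16  0.34 -0.14 -0.   -1.09  0.07]
```

View pics/w4.png

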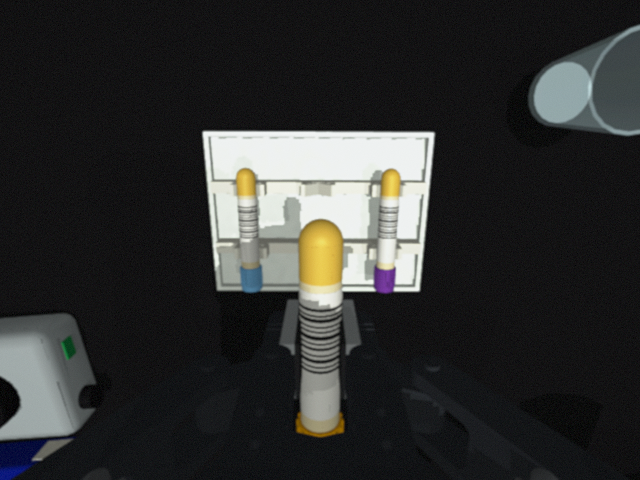

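```bash
python3 -m crank '0 0 .164 -.57 -.02 0 1;0 0 .164 -.57 -.02 0 1;0 0 .164 -.57 -.02 0 1;0 0 .164 -.57 -.02 0 1;0 0 .164 -.57 -.02 0 1;0 0 .164 -.57 -.02 0 1;0 0 .164 -.57 -.02 0 1;0 0 .164 -.57 -.02 0 1';python3 - <<'E'
from h import *
plan([.6,.32,.2],-.249-np.pi/2)
c=bot.get_calibration("wrist");f=240/np.tan(np.radians(c["vertical_fov"]/2))
W=np.linalg.inv(c["tool_from_camera"]);C=(f,c["cx"],c["cy"],W[:3,:3],W[:3,3])
for zz in(-.0187,-.0167,-.0207): print(proj(C,np.array([[.047,0,zz],[0.02,0,zz],[-.039,0,zz]])))
E
```

```text
clock: 12.35
position: [0.5779, 0.1477, 0.1973]
ee_rot: [-0.003, -0.614, 0.789, 0.001]
force: [0.8, 0.3, -0.5]
width: 0.014
rot [ 0.005  -0.0039 -0.0002] shift [-0.1724  0.0211 -0.0032] pos [0.5779 0.1477 0.1973] F [ 0.84  0.26 -0.49] w 0.014 t 12.35 q [ 0.52  0.37 -0.11 -0.   -1.1  -0.77]
[[318.02040174 223.24652245]
 [318.18104439 293.85298013]
 [318.471249   421.40514958]]
[[318.0433373  221.85849461]
 [318.20035168 291.56852799]
 [318.48473076 417.8249515 ]]
[[317.99676688 224.67687071]
 [318.1611853  296.20272225]
 [318.45742832 425.07535298]]
```

```bash
python3 -m crank '0 0 0 -.05 .007 0 1;0 0 0 -.1 .014 0 1;0 0 0 -.14 .02 0 1;0 0 0 -.16 .021 0 1;0 0 0 -.16 .021 0 1;0 0 0 -.16 .021 0 1;0 0 0 -.16 .021 0 1;0 0 0 -.16 .021 0 1';python3 - <<'E'
from h import *
plan([.6,.32,.2],-.249-np.pi/2)
o=bot.observe();im=bot.camera("wrist")
np.save("w5.npy",np.r_[o["position"],o["ee_rot"]])
cv2.imwrite("pics/w5.png",im[:,:,::-1])
E
```

```text
clock: 13.15
position: [0.5986, 0.3052, 0.1999]
ee_rot: [-0.001, -0.613, 0.79, 0.0]
force: [1.5, -0.6, -1.3]
width: 0.0141
rot [ 0.0008 -0.001  -0.0014] shift [-0.0147  0.0023 -0.0001] pos [0.5986 0.3052 0.1999] F [ 1.54 -0.62 -1.34] w 0.0141 t 13.15 q [ 0.71  0.49  0.09 -0.   -1.18 -0.96]
```

View pics/w5.png

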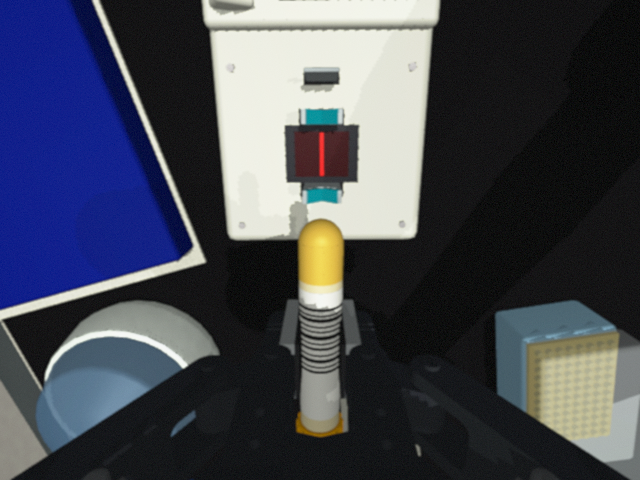

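```bash
python3 - <<'E'
import cv2
t=cv2.imread("pics/w5.png")
cv2.imwrite("pics/w5c.png",cv2.resize(t[55:215,270:380],None,fx=6,fy=3.7,interpolation=cv2.INTER_CUBIC))
cv2.imwrite("pics/w5d.png",cv2.resize(t[20:250,200:450],None,fx=3,fy=2.5,interpolation=cv2.INTER_CUBIC))
E
```

```text
(no output)
```

View pics/w5c.png

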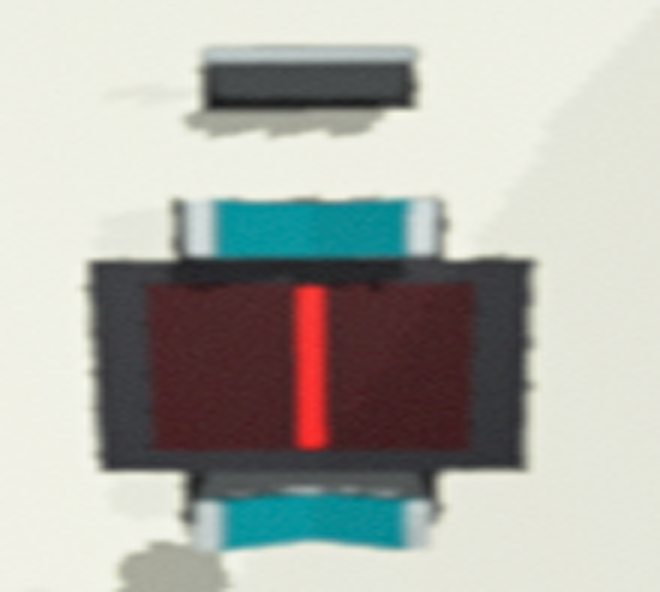

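View pics/w5d.png

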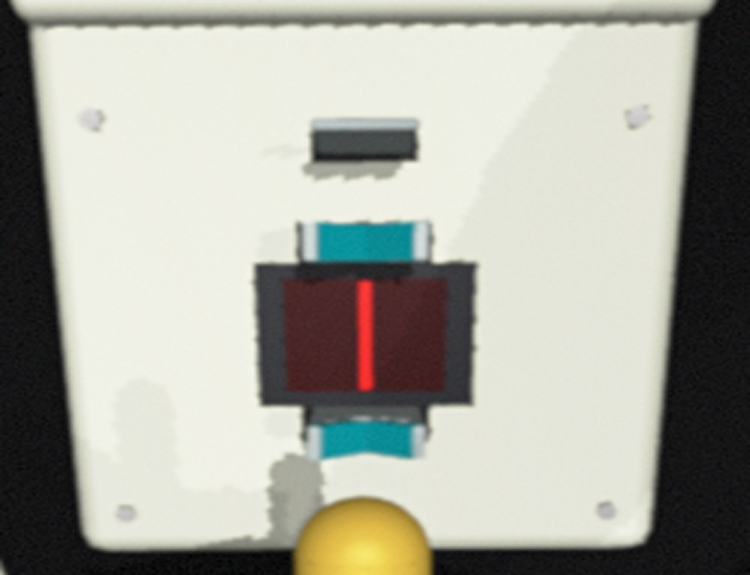

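```bash
python3 - <<'E'
from h import *
v=np.load("w5.npy");C=cam("wrist",{"position":v[:3],"ee_rot":v[3:]})
uv=np.array([[203,63],[415,63],[217,200],[405,200],[215,257],[407,257],[218,500],[408,500],[218,548],[405,546]])/[6,3.7]+[270,55]
M=np.array([[12,20,82],[-12,20,82],[10.3,42,77],[-10.3,42,77],[10.3,52,77],[-10.3,52,77],[10.3,98,77],[-10.3,98,77],[10.3,108,77],[-10.3,108,77]])/1e3
p,r=fit(C,uv,M,[.56,.17,-.24]);print(p,r)
print("seat",world(p,[[0,.075,.078]]))
p2=[.5636,.1748,-.2488];print("from keys",world(p2,[[0,.075,.078]]))
plan(world(p,[[0,.075,.13]])[0],p[2]-np.pi/2)
E
```

```text
[ 0.56351443  0.17605432 -0.24617758] [[-0.63 -0.06]
 [ 0.97 -0.26]
 [ 0.46 -0.49]
 [-0.65 -0.64]
 [ 1.02 -0.4 ]
 [-1.12 -0.55]
 [ 1.53  0.55]
 [-1.88  0.41]
 [ 1.73  1.13]
 [-1.5   1.53]]
seat [[0.58179183 0.24879315 0.078     ]]
from keys [[0.58206808 0.24749065 0.078     ]]
rot [ 0.0004 -0.0004 -0.0042] shift [0.0589 0.0024 0.0703] pos [0.5987 0.3053 0.2003] F [0.43 1.29 0.11] w 0.0141 t 13.2 q [ 0.71  0.49  0.09 -0.   -1.18 -0.96]
```

```bash
python3 - <<'E'
from h import *
c=bot.get_calibration("wrist");print(c["tool_from_camera"],c["cx"])
W=np.linalg.inv(c["tool_from_camera"]);print(W)
E
```

```text
[[-6.75253803e-04 -9.51138288e-01 -3.08764474e-01  7.81140503e-02]
 [ 9.99999532e-01 -8.56181814e-04  4.50485176e-04  5.72932161e-04]
 [-6.92832227e-04 -3.08764025e-01  9.51138421e-01 -1.41793038e-01]
 [ 0.00000000e+00  0.00000000e+00  0.00000000e+00  1.00000000e+00]] 319.83585525619543
[[-6.75253803e-04  9.99999532e-01 -6.92832227e-04 -6.18423869e-04]
 [-9.51138288e-01 -8.56181814e-04 -3.08764025e-01  3.05171656e-02]
 [-3.08764474e-01  4.50485176e-04  9.51138421e-01  1.58983392e-01]
 [ 0.00000000e+00  0.00000000e+00  0.00000000e+00  1.00000000e+00]]
```

```bash
python3 -m crank '0 0 -.004 .03 .001 .02 1;0 0 -.004 .0575 .0013 .04 1;0 0 -.004 .0575 .0013 .07 1;0 0 -.004 .0575 .0013 .09 1;0 0 -.004 .0575 .0013 .105 1;0 0 -.004 .0575 .0013 .115 1;0 0 -.004 .0575 .0013 .12 1;0 0 -.004 .0575 .0013 .12 1';python3 - <<'E'
from h import *
plan([.5818,.2487,.0593],-.247-np.pi/2)
cv2.imwrite("pics/w6.png",bot.camera("wrist")[:,:,::-1])
s=bot.camera("side");cv2.imwrite("pics/s6.png",cv2.resize(s[150:270,270:430],None,fx=5,fy=5,interpolation=cv2.INTER_CUBIC)[:,:,::-1])
E
```

```text
clock: 14.0
position: [0.5833, 0.2509, 0.0801]
ee_rot: [-0.0, -0.615, 0.788, 0.0]
force: [-0.2, -0.4, -0.1]
width: 0.014
rot [ 0.0003 -0.0004  0.0017] shift [0.0025 0.0009 0.0208] pos [0.5833 0.2509 0.0801] F [-0.21 -0.38 -0.13] w 0.014 t 14.0 q [ 0.66  0.54 -0.15 -0.   -0.88 -0.91]
```

View pics/w6.png

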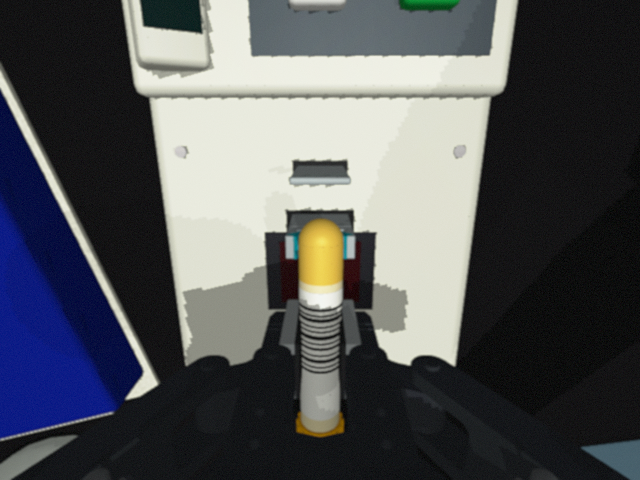

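View pics/s6.png

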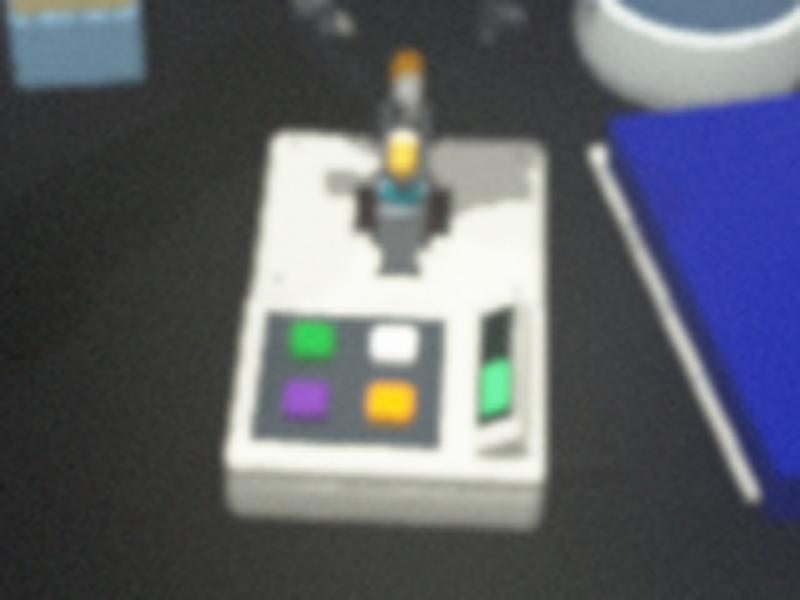

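```bash
python3 -m crank '0 0 .001 .001 0 .004 1;0 0 .001 .0015 0 .008 1;0 0 .001 .0015 0 .012 1;0 0 .001 .0015 0 .015 1;0 0 .001 .0015 0 .018 1;0 0 .001 .0015 0 .02 1;0 0 .001 .0015 0 .021 1;0 0 .001 .0015 0 .021 1';python3 - <<'E'
from h import *
plan([.5818,.2487,.0593],-.247-np.pi/2)
E
```

```text
clock: 14.9
position: [0.5831, 0.2497, 0.0595]
ee_rot: [-0.0, -0.615, 0.788, -0.0]
force: [-0.5, 0.7, 0.7]
width: 0.0143
rot [-0.0001 -0.0002  0.0012] shift [0.0012 0.001  0.0002] pos [0.5831 0.2497 0.0595] F [-0.52  0.67  0.73] w 0.0143 t 14.9 q [ 0.66  0.56 -0.17  0.   -0.84 -0.91]
```

```bash
python3 -m crank '0 0 0 0 0 .0005 1;0 0 0 0 0 .001 1;0 0 0 0 0 .0015 1;0 0 0 0 0 .002 1;0 0 0 0 0 .002 1;0 0 0 0 0 .002 1;0 0 0 0 0 .002 1;0 0 0 0 0 .002 1';python3 - <<'E'
from h import *
plan([.5818,.2487,.0593],-.247-np.pi/2)
E
```

```text
clock: 15.7
position: [0.5831, 0.2498, 0.0574]
ee_rot: [0.0, -0.615, 0.788, -0.0]
force: [-0.5, -0.4, 2.6]
width: 0.0137
rot [-0.0003  0.0002  0.0011] shift [ 0.0014  0.001  -0.0019] pos [0.5831 0.2498 0.0574] F [-0.53 -0.43  2.56] w 0.0137 t 15.7 q [ 0.66  0.56 -0.17  0.   -0.83 -0.91]
```

```bash
python3 -m crank '0 0 0 0 0 .0007 1;0 0 0 0 0 .0014 1;0 0 0 0 0 .002 1;0 0 0 0 0 .0027 1;0 0 0 0 0 .0034 1;0 0 0 0 0 .004 1;0 0 0 0 0 .0044 1;0 0 0 0 0 .0044 1';python3 -m crank '0 0 0 0 0 0 1;0 0 0 0 0 0 1;0 0 0 0 0 0 1;0 0 0 0 0 0 1;0 0 0 0 0 0 1;0 0 0 0 0 0 1;0 0 0 0 0 0 1;0 0 0 0 0 0 1';python3 - <<'E'
from h import *
F=[]
for i in range(8):
    im=bot.camera("wrist");o=bot.observe();F.append(np.r_[o["force"],o["ft_torque"],o["position"][2]])
print(np.mean(F,0).round(3),np.std(F,0).round(3))
plan([.5818,.2487,.0593],-.247-np.pi/2)
cv2.imwrite("pics/w7.png",im[:,:,::-1])
s=bot.camera("side");cv2.imwrite("pics/s7.png",cv2.resize(s[150:270,270:430],None,fx=5,fy=5,interpolation=cv2.INTER_CUBIC)[:,:,::-1])
E
```

```text
clock: 16.5
position: [0.5831, 0.2498, 0.0531]
ee_rot: [0.0, -0.615, 0.788, -0.0]
force: [-0.3, -0.7, 4.8]
width: 0.0142
clock: 17.3
position: [0.5831, 0.2498, 0.053]
ee_rot: [0.0, -0.615, 0.789, -0.0]
force: [-0.4, -0.7, 6.0]
width: 0.0141
[ 0.259 -0.16   4.694 -0.054 -0.017  0.099  0.053] [0.298 0.377 0.569 0.032 0.036 0.026 0.   ]
rot [-0.0002  0.0002  0.0011] shift [ 0.0014  0.001  -0.0063] pos [0.5831 0.2498 0.053 ] F [ 0.32 -0.65  4.34] w 0.0142 t 17.7 q [ 0.66  0.57 -0.18  0.   -0.83 -0.91]
```

View pics/w7.png

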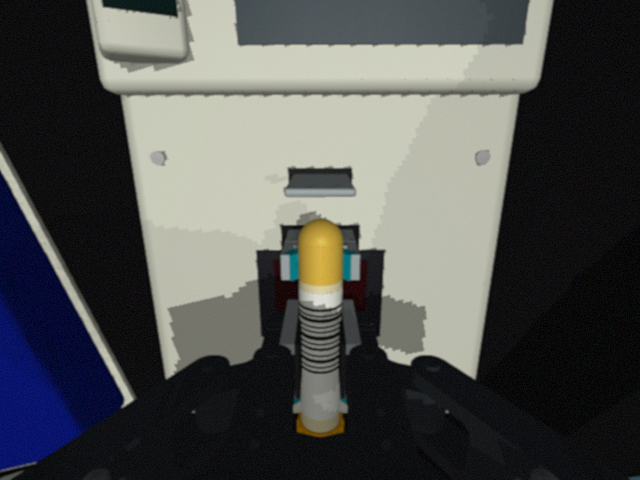

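View pics/s7.png

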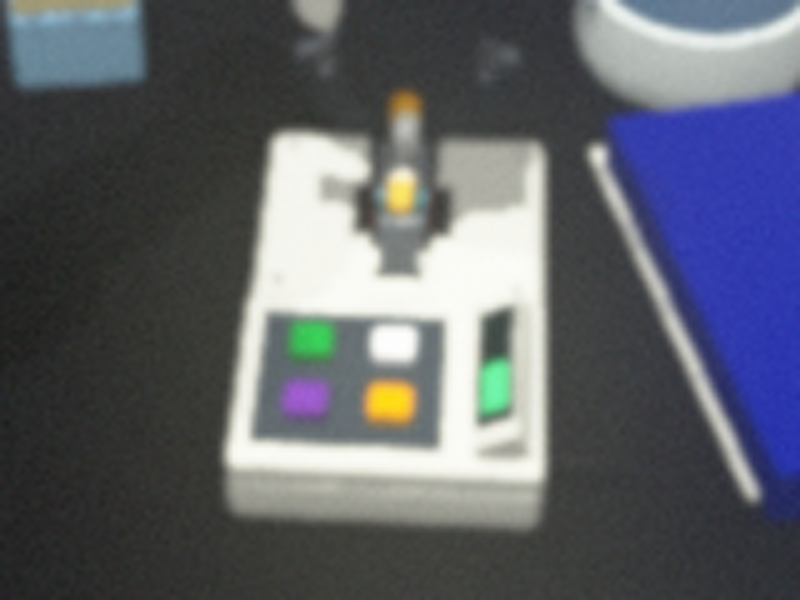

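```bash
python3 - <<'E'
from h import *
C=cam("wrist");o=bot.observe()
R=Ro.from_quat(np.roll(o["ee_rot"],-1)).as_matrix()
for uv,dz in(([320,195],.0227),([320,195],.0167),([321,220],.0187),([320.5,279.5],.0177)):
    print(uv,dz,(R.T@(unproj(C,[uv],o["position"][2]+dz)[0]-o["position"])).round(4))
t=cv2.imread("pics/w7.png");cv2.imwrite("pics/w7c.png",cv2.resize(t[155:295,265:375],None,fx=6,fy=4,interpolation=cv2.INTER_CUBIC))
E
```

```text
[320, 195] 0.0227 [ 0.0576  0.0007 -0.0227]
[320, 195] 0.0167 [ 0.0565  0.0007 -0.0167]
[321, 220] 0.0187 [ 0.0482  0.001  -0.0187]
[320.5, 279.5] 0.0177 [ 0.0254  0.0009 -0.0177]
```

View pics/w7c.png

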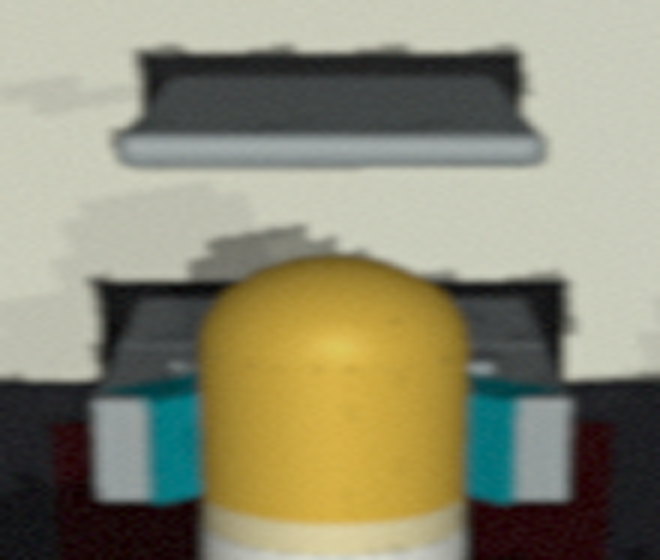

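```bash
python3 -m crank '0 0 0 0 0 .0005 1;0 0 0 0 0 .001 1;0 0 0 0 0 .001 1;0 0 0 0 0 .001 1;0 0 0 0 0 .001 1;0 0 0 0 0 .001 1;0 0 0 0 0 .001 1;0 0 0 0 0 .001 1';python3 - <<'E'
from h import *
F=[]
for i in range(10):
    im=bot.camera("top");o=bot.observe();F.append(np.r_[o["force"],o["position"]])
print(np.mean(F,0).round(4),np.std(F,0).round(4),o["width"],o["clock"])
cv2.imwrite("pics/t8.png",im[:,:,::-1])
E
```

```text
clock: 18.55
position: [0.5831, 0.2498, 0.052]
ee_rot: [0.0, -0.615, 0.789, -0.0]
force: [0.6, 0.1, 4.9]
width: 0.014
[0.0327 0.0916 5.3713 0.5831 0.2498 0.0521] [0.3006 0.4495 0.5229 0.     0.     0.    ] 0.014118678125737418 19.05
```

View pics/t8.png

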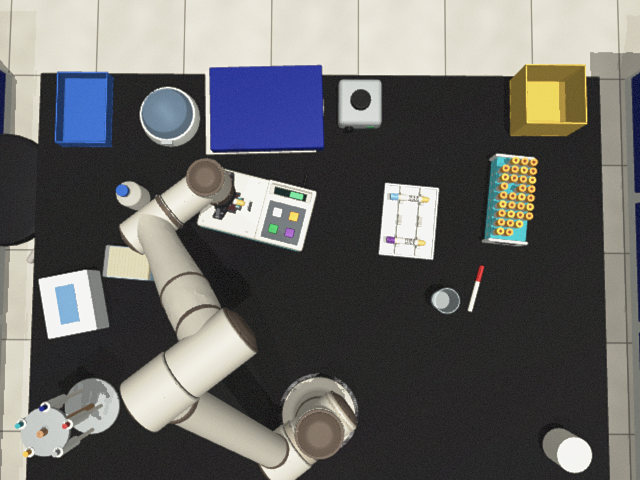

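The top view shows everything on the bench undisturbed. The force is a steady 5.4 N upward with almost no sideways component, so I'm handing in.

```bash
python3 - <<'E'
from workcell import bot
print(bot.close_job()); o=bot.observe(); print(o["force"],o["position"],o["clock"])
E
```

```text
the job is handed in; nothing more can be done
None
the job is handed in; nothing more can be done
```

I pressed the white, yellow and green keys in that order, each to its lower stop (fingertips at 50.2–50.5 mm). I then lifted the yellow-capped tube from the middle place of the tray and laid it in the V cradle, cap at the open end. I handed the job in at about 19 s, with the fingers still gripping the tube and pressing it down. The hand-in gives no verdict.

Last checks:
- **Push on the cradle:** it was steady at 5.4 N upward, with under 0.1 N sideways on average. From the force and the tool height, I estimate the cradle was about 7 mm down of its 8.
- **Tube position:** in the last wrist picture, taken 1 mm before the final depth, the tube was centred between the V rests. It sat about 1 mm off along the axis, towards the cap side. The grip held at 14 mm.
- **Rest of the bench:** the final top view showed the other tubes and bench objects where they started.

Two things to know:
- **Calibration:** the wrist camera's sideways calibration differed by about 1.3 mm between readings. I lined the tube up against the cradle within one picture instead of relying on it.
- **Not measured:** the forces on the individual V faces and the cradle joint could not be read directly, so those are inferred from the wrist force and tool height.

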